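# Turn the hatch cover over against the bench stop

## Task

Turn the roaster's loose hatch cover plate over for cleaning, with the outside of the fingers only: push it gently against the sloped steel stop until it rides up and leans steeply there, then push its raised edge back from behind the stop, so that it falls over onto the bench in front of the stop and lies flat with its gasket side up. Never grip, lift or carry the plate, and leave the bowl, the jar and the brush where they are.

Things in the scene. Friction and masses are not known exactly. Their poses are not given: they have to be found in the camera images.
- plate: loose flat aluminium cover plate, 70 (its x) by 100 (its y) by 8 mm (its z), 0.12 to 0.2 kg. Origin at its middle, 4 mm above the bench. Its +z face, up at the start, is plain with four dark screw heads; its -z face has a flush dark gasket ring. It starts on the robot's side of the stop, its x axis towards the stop within 0.25 rad, its leading edge about 15 to 75 mm from the stop's foot
- plate_edge_a (a point): middle of the plate's 100 mm edge at plate x = +35 mm (the one that starts nearer the stop), half-way through its thickness
- plate_edge_b (a point): middle of the plate's 100 mm edge at plate x = -35 mm (the one that starts nearer the robot), half-way through its thickness
- stop: fixed steel bench stop, 240 mm long along its y. Fixed on a thin rubber bench mat. Origin on the mat, middle of the foot line of its sloped front; +x points away from the plate and robot. Front: 45 degrees from x = 0 to x = z = 16 mm, then 72 degrees to the crest at x = 24, z = 40 mm; crest flat to x = 30 mm, then an upright back. Behind it a foot flange to x = 70 mm with screws, at most 7 mm high
- stop_crest (a point): middle of the stop's crest, 27 mm along stop x, 40 mm above the bench. Pushed by its near edge the plate rides up the stop with a few newtons (both are polished); with its lower edge at the foot it leans at about 59 degrees, its upper edge about 60 mm high and 6 mm past the crest's back. Pushed there from behind, above the crest, it pivots on its lower edge (the mat holds it) and topples back
- bowl: bystander: white ceramic bowl, 90 mm wide, 60 mm high, origin under its centre; stands loose near one end of the stop
- jar: bystander: lidded jar, 64 mm wide, 110 mm high, origin under its centre; stands loose near the other end of the stop
- brush: bystander: hand brush about 160 mm long, lying loose on the bench beside the plate
There are look-alikes about, which are no part of the job. What is shaped like the stop but yellow is not meant.

How it is judged (in metres and radians):
On the way:
1. the plate leans on the stop, tilted by more than 40 degrees but not yet past upright (angle between plate's own z axis and vertical between 0.7 and 1.57 rad and contact force between plate and stop above 0.1 N), for 0.1 s.
At the end, for the whole second after the job is handed in: The plate lies at rest, turned over (gasket side up, within 0.1 rad of level), on the bench in front of the stop: its middle 20 to 150 mm in front of the foot line and within 110 mm of the stop's middle sideways; it was never lifted, and the bowl, jar and brush have not moved more than 20 mm (angle between plate's own z axis and vertical above 3.04 rad and height (world z) of plate below 0.008 m and x of plate in the frame of stop between -0.15 and -0.02 m and y of plate in the frame of stop between -0.11 and 0.11 m and linear speed of plate below 0.01 m/s and angular speed of plate below 0.1 rad/s); the robot touches nothing.
It fails at once if the plate is lifted or carried: both of its long edges more than 40 mm above the bench (height (world z) of each of plate_edge_a, plate_edge_b above 0.04 m).
It fails at once if the plate is gripped, or the fingers press on it with more than 30 N (contact force between plate and the fingers above 30 N).
It fails at once if the bowl is moved by more than 20 mm (distance of bowl from where it was at the start of the episode above 0.02 m).
It fails at once if the jar is moved by more than 20 mm (distance of jar from where it was at the start of the episode above 0.02 m).
It fails at once if the brush is moved by more than 20 mm (distance of brush from where it was at the start of the episode above 0.02 m).
It also fails if it takes over 54 s, if anything falls off the work surface, if the arm or the gripper's body presses on something with over 40 N, if the wrist force passes 120 N, or if a joint passes its speed limit or range.

## Robot

A 6-joint arm with a two-finger parallel gripper is mounted at the origin on the work surface. World frame = base frame: x ahead of the robot, y to its left, z up, the work surface at z = 0. Lengths are in mm, angles in rad, forces in N, time in s.
With the tool pointing down it reaches from about 350 to 875 mm from the base axis. Payload 4.2 kg.
Tool frame: the origin (TCP) lies at the very end of the fingers, on their centre line; the grasp point (between the pads) lies arm.hold_point_z behind it (arm.hold_point_z is the distance from the TCP to the grasp point, in mm); y points along the fingers, x is the direction in which the jaws open and shut, and the axes are right-handed (so a half turn about y gives the same grasp; the last joint's range is limited). The gripper opens to 85 mm and grips with 20 to 120 N. Pads are 22 mm wide; open, the fingers measure 114 mm over their backs; the gripper's body (76 mm by 85 mm) begins 54 mm behind the grasp point. The pads swing forward as they close: fully open they stand 13 mm farther back than shut.
Start: joints at [0.259, 0.385, 0.008, 0, -1.194, -0.259], TCP at [624.979, 0.025, 231.312] pointing down, gripper open.
Joint ranges: [-3.14, 3.14], [-1.21, 2.06], [-1.07, 1.41], [-3.16, 2.05], [-2.99, -0.16], [-3.1, 3.1]. Speed limits (rad/s): [2.79, 2.79, 3.14, 3.14, 3.14, 3.14].

## Interface

Orientations are given as a unit quaternion [x, y, z, w].
In Python, from bench import arm gives the robot as it stands.
- The arm moves only by the shell command python3 -m creep 'ROWS'. ROWS is JSON, a list of rows, each a list of 3 entries, a list of its own where there are three numbers: the shift along the world's x, y, z in mm, then the turn, a rotation vector about the world's x, y, z in rad, then the gripper command: -1 is shut, 1 is fully open, values between are in proportion. In form: [[[dx, dy, dz], [wx, wy, wz], jaw], ...]. A call has 1 to 12 rows; each row is the pose to reach, as a shift and turn from the pose commanded when the call began; what a row does not reach only later rows make up. A row lasts 1/12 s, in which the tool goes at most 41.7 mm and 7.16 degrees, less where a joint would pass 70% of its speed; a pose out of reach is approached as far as the arm can. A call with a gripper value outside its range is refused whole. The fingers move at their own pace and stop on an object; the grip force is fixed at half the most. Time passes only in rows, so rows that repeat a pose let the fingers close. It gives the time, the measured TCP pose, the force and the opening at its end, in the units of the state.
- arm.read_state(): the state, without advancing time (a new reading comes with each control period).
- arm.get_image(name): name is "scene" or "side" or "wrist"; returns (picture, depth): 420x560x3 uint8, red, green, blue; 420x560 float32, mm along the optical axis (not along the pixel's ray), 0 where there is no reading.
- arm.camera_params(name): a dict with "camera_matrix" (3x3 intrinsics, pixels), "extrinsics" (4x4, takes a point from world to camera coordinates); the wrist camera has in their place "T_tool_cam" (4x4, takes a point from camera to tool coordinates, whose origin is the TCP and whose axes are the tool frame's). Camera axes: x right, y down, z forward; pixel columns grow to the right and rows downward; lengths in mm; the calibration is good to about 2 mm. A picture is of the moment at which its call begins: read the wrist's pose just before it. camera_params takes no time and is no camera call.
- arm.job_done(): hands the job in, once; it reports no verdict.
The state is a dict: "clock": time; "joints": joint angles; "joint_vel": joint speeds; "joint_efforts": joint torques, N m; "position": TCP position; "ee_rot": TCP orientation; "contact_force": force on the tool from outside, world axes, zero at the start; "wrist_torque": the same for the moment, N m; "gripper_width": finger opening in mm.
Only numpy, scipy, OpenCV 4.12 (cv2) and the standard library are available. Lean on these libraries where they do the work, as an engineer would, in place of code of your own. Each camera call takes 0.05 s, during which the arm holds its last target.

## Working session

There is one attempt and no reset: what is moved stays moved. The work goes in short steps, Python scripts to look and compute and a shell command to move; the robot and the scene stay as the last step left them, time stands still between calls to the robot, and variables do not carry over. Pictures are saved under pics/ and viewed, and the job is handed in when it is done.

```bash
mkdir -p pics; ls
cat > h.py <<'E'
import numpy as np, cv2
from bench import arm
def grab(n,tag):
    im,d=arm.get_image(n); cv2.imwrite(f'pics/{tag}.png',im[:,:,::-1]); np.save(f'{tag}_d.npy',d); np.save(f'{tag}.npy',im); return im,d
def unproj(n,u,v,d):
    p=arm.camera_params(n);K=np.array(p['camera_matrix']);E=np.array(p['extrinsics'])
    c=np.linalg.inv(K)@np.array([u,v,1.])*d
    return (np.linalg.inv(E)@np.append(c,1))[:3]
def plane(n,u,v,z):
    p=arm.camera_params(n);K=np.array(p['camera_matrix']);E=np.linalg.inv(np.array(p['extrinsics']))
    r=E[:3,:3]@np.linalg.inv(K)@np.array([u,v,1.]);o=E[:3,3]
    return o+r*(z-o[2])/r[2]
E
python3 - <<'E'
from h import *
for n in('scene','side'):grab(n,n+'0')
s=arm.read_state();print(s)
for n in('scene','side'):print(arm.camera_params(n))
E
```

```text
pics
{'clock': 0.1, 'joints': array([ 2.58584431e-01,  3.85466845e-01,  6.76841561e-03, -4.14383055e-04,
       -1.19397392e+00, -2.58579676e-01]), 'joint_vel': array([-0.0001749 , -0.00036462,  0.00302992,  0.00341226, -0.00151838,
        0.00127538]), 'joint_efforts': array([-2.41840362e-04, -3.93318665e+01,  1.88929778e+01,  4.19793829e+00,
       -2.58899068e-03, -3.31562532e-06]), 'position': array([6.24490106e+02, 4.67911343e-03, 2.30344072e+02]), 'ee_rot': array([ 6.23687491e-04, -7.07068499e-01,  7.07144411e-01,  7.28399865e-04]), 'contact_force': array([0.13374038, 0.2845954 , 0.36413556]), 'wrist_torque': array([ 0.02522141,  0.01573105, -0.02879041]), 'gripper_width': 85.28394075213295}
{'camera_matrix': array([[467.09703405,   0.        , 285.07557567],
       [  0.        , 467.09703405, 210.47334499],
       [  0.        ,   0.        ,   1.        ]]), 'extrinsics': array([[ 7.19913033e-01,  6.94013164e-01, -8.42332696e-03,
        -3.67893427e+02],
       [ 5.02553230e-01, -5.29601869e-01, -6.83346260e-01,
        -2.61008611e+02],
       [-4.78712310e-01,  4.87716708e-01, -7.30045846e-01,
         1.66096181e+03],
       [ 0.00000000e+00,  0.00000000e+00,  0.00000000e+00,
         1.00000000e+00]])}
{'camera_matrix': array([[385.51970041,   0.        , 275.31931991],
       [  0.        , 385.51970041, 211.19187374],
       [  0.        ,   0.        ,   1.        ]]), 'extrinsics': array([[ 7.04477173e-01, -7.09640658e-01,  1.10475330e-02,
        -3.84950017e+02],
       [-4.93091373e-01, -5.00580544e-01, -7.11533567e-01,
         2.88887776e+02],
       [ 5.10463329e-01,  4.95811713e-01, -7.02565253e-01,
         6.99449220e+02],
       [ 0.00000000e+00,  0.00000000e+00,  0.00000000e+00,
         1.00000000e+00]])}
```

View pics/scene0.png

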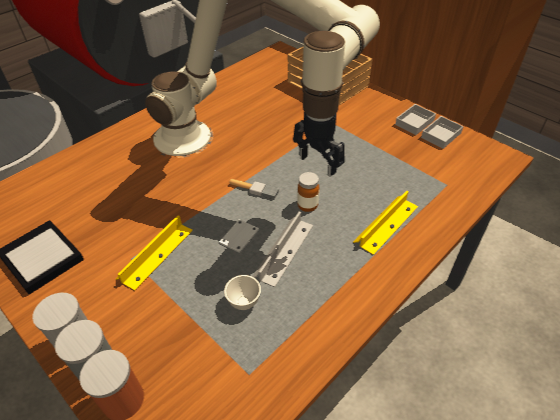

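View pics/side0.png

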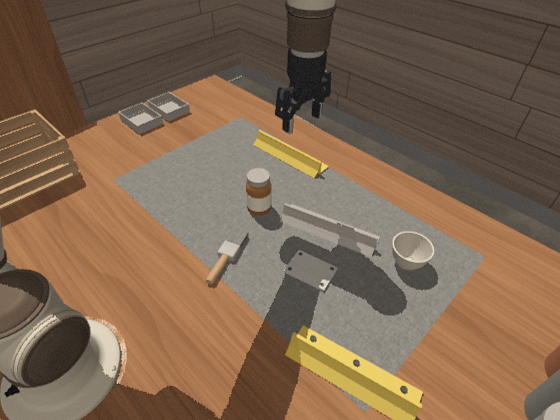

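The scene view shows the grey steel stop at about (287,250), with yellow look-alikes at (155,253) and (387,223). The plate is at (240,235), the bowl at (242,290), the jar at (308,192) and the brush at (253,188). In the side view the stop is at (330,228) and the plate at (311,270). The grey one is meant, since the yellow ones are excluded. I'll confirm it in an enlarged crop.

Run:
```python
import cv2,numpy as np
a=cv2.imread('pics/scene0.png')[160:320,200:360]; b=cv2.imread('pics/side0.png')[190:310,200:440]
cv2.imwrite('pics/c1.png',cv2.resize(a,None,fx=3.7,fy=3.7,interpolation=cv2.INTER_CUBIC))
cv2.imwrite('pics/c2.png',cv2.resize(b,None,fx=3.3,fy=3.3,interpolation=cv2.INTER_CUBIC))
```

```text
(no output)
```

View pics/c1.png

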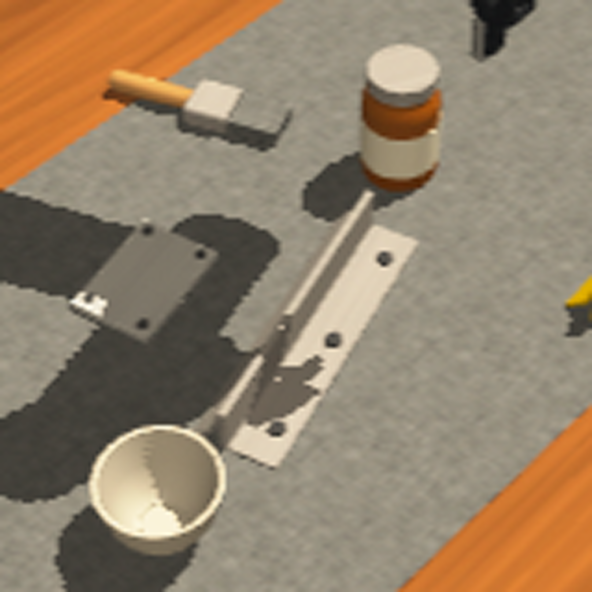

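View pics/c2.png

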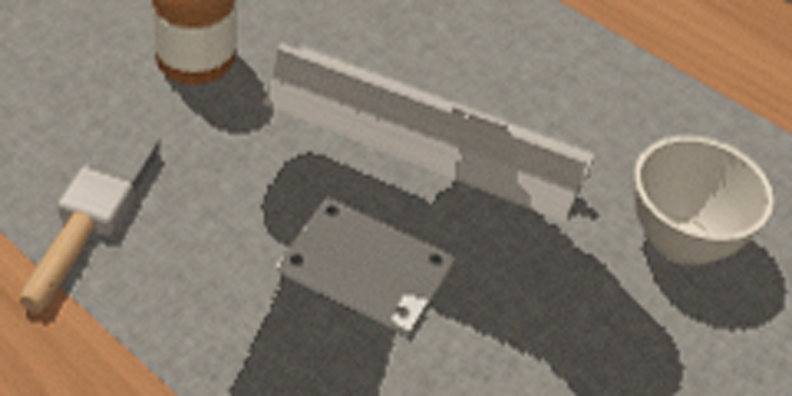

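The crops confirm the grey steel stop and the plate, with screw heads up at scene (240,236).

Run:
```python
from h import *
def pr(n,l,z):
    d=np.load(n+'0_d.npy')
    for u,v in l:
        print(n,z,(u,v),plane(n,u,v,z).round(1)[:2], unproj(n,u,v,d[int(round(v)),int(round(u))]).round(1))
print('plate');pr('side',[(300,250),(337.9,268.2),(322.7,291.5),(284.8,270.3)],8)
pr('scene',[(239.7,220.8),(258.9,228.9),(240,252.4),(218.9,241.9)],8)
print('crest');pr('side',[(284.2,203.6),(379.4,237.6)],40);pr('scene',[(300,212.7),(260,273.5)],40)
print('foot');pr('side',[(282.4,222.7),(372.7,256.7)],0)
print('flange');pr('scene',[(313,224.9),(274.9,286.2)],3)
# masks: bowl/jar/brush point clouds from depth in each view
for n in('scene','side'):
    d=np.load(n+'0_d.npy'); 
    p=arm.camera_params(n);K=np.array(p['camera_matrix']);E=np.linalg.inv(np.array(p['extrinsics']))
    v,u=np.mgrid[:420,:560]; c=np.stack([(u-K[0,2])/K[0,0]*d,(v-K[1,2])/K[1,1]*d,d,np.ones_like(d)],-1)
    w=c@E.T; w=w[...,:3]; np.save(n+'_w.npy',w)
    b={'bowl':(slice(270,315),slice(222,262)),'jar':(slice(170,213),slice(295,322))} if n=='scene' else {'bowl':(slice(230,275),slice(388,438)),'jar':(slice(168,216),slice(245,273))}
    for k,s in b.items():
        q=w[s].reshape(-1,3); q=q[(q[:,2]>12)&(q[:,2]<130)]; print(n,k,np.percentile(q,[1,99],axis=0).round(0).tolist())
for n in('scene','side'):
    w=np.load(n+'_w.npy'); m=(w[...,2]>32)&(w[...,2]<46)&(w[...,0]>500)&(w[...,0]<900)&(abs(w[...,1])<250)
    im=np.load(n+'0.npy').astype(int)
    m&=(abs(im[...,0]-im[...,2])<40)
    k=np.zeros(m.shape,bool)
    if n=='scene':k[205:285,255:305]=1
    else:k[200:255,282:382]=1
    q=w[m&k]; print(n,len(q),np.percentile(q,[1,99],0).round(0).tolist())
    f=np.polyfit(q[:,1],q[:,0],1);print('x=',f)
```

```text
plate
side 8 (300, 250) [ 510.  -116.9] [ 517.2 -111.2   -3. ]
side 8 (337.9, 268.2) [ 531.3 -211.7] [ 538.1 -207.9   -1.9]
side 8 (322.7, 291.5) [ 460. -227.] [ 4.648e+02 -2.241e+02 -2.000e-01]
side 8 (284.8, 270.3) [ 442.9 -132.2] [ 442.6 -132.5    8.5]
scene 8 (239.7, 220.8) [ 452.3 -131.4] [ 454.3 -132.9   10.8]
scene 8 (258.9, 228.9) [ 516.  -114.3] [ 509.6 -108.8   -1.7]
scene 8 (240, 252.4) [ 540.1 -210. ] [ 535.4 -206.6    0.7]
scene 8 (218.9, 241.9) [ 469.  -225.9] [ 462.  -221.3   -1.9]
crest
side 40 (284.2, 203.6) [571.9  -5.3] [6.029e+02 2.300e+01 2.000e-01]
side 40 (379.4, 237.6) [ 645.8 -236.8] [ 680.6 -222.8    0.9]
scene 40 (300, 212.7) [578.7  -7.5] [578.6  -7.4  39.9]
scene 40 (260, 273.5) [ 649.  -235.9] [ 642.6 -230.5   28.4]
foot
side 0 (282.4, 222.7) [549.5 -22. ] [550.  -21.6  -0.7]
side 0 (372.7, 256.7) [ 620.4 -245. ] [ 621.4 -244.6   -1.2]
flange
scene 3 (313, 224.9) [616.5   8.5] [615.2  10.    0.8]
scene 3 (274.9, 286.2) [ 686.1 -220. ] [ 685.5 -219.4    1.7]
scene bowl [[621.0, -350.0, 12.0], [706.0, -231.0, 63.0]]
scene jar [[524.0, 28.0, 14.0], [580.0, 85.0, 113.0]]
side bowl [[618.0, -351.0, 13.0], [702.0, -268.0, 59.0]]
side jar [[513.0, 28.0, 13.0], [570.0, 83.0, 110.0]]
scene 185 [[575.0, -233.0, 32.0], [646.0, -7.0, 45.0]]
x= [-3.01637025e-01  5.75254079e+02]
side 407 [[571.0, -233.0, 32.0], [642.0, -8.0, 40.0]]
x= [-3.01325048e-01  5.69861681e+02]
```

```bash
python3 - <<'E'
from h import *
print(arm.hold_point_z)
w=np.load('scene_w.npy')[170:205,222:285].reshape(-1,3); q=w[(w[:,2]>8)&(w[:,2]<60)&(w[:,1]>-80)]
O=np.array([584.5,-129.5]);ex=np.array([.957,.289]);ey=np.array([-.289,.957])
print('brush',np.percentile(q,[2,98],0).round(), np.percentile((q[:,:2]-O)@ex,[2,98]),np.percentile((q[:,:2]-O)@ey,[2,98]))
E
python3 -m creep '[[[-198,-190,-90],[0,0,-1.278],0.2],[[-198,-190,-90],[0,0,-1.278],0.2],[[-198,-190,-90],[0,0,-1.278],0.2],[[-198,-190,-90],[0,0,-1.278],0.2],[[-198,-190,-90],[0,0,-1.278],0.2],[[-198,-190,-90],[0,0,-1.278],0.2],[[-198,-190,-90],[0,0,-1.278],0.2],[[-198,-190,-90],[0,0,-1.278],0.2],[[-198,-190,-90],[0,0,-1.278],0.2],[[-198,-190,-90],[0,0,-1.278],0.2],[[-198,-190,-90],[0,0,-1.278],0.2],[[-198,-190,-90],[0,0,-1.278],0.2]]'
```

```text
18.700000000000003
brush [[314. -43.   9.]
 [455.  32.  23.]] [-232.87035342  -82.44275699] [156.45429502 198.77192588]
clock: 1.1
position: [426.6, -190.1, 141.1]
ee_rot: [-0.422, -0.567, 0.568, 0.422]
contact_force: [-0.8, 0.6, 0.3]
gripper_width: 51.2
```

```bash
python3 -m creep '[[[0,0,-40],[0.058,-0.191,0],0.2],[[0,0,-80],[0.058,-0.191,0],0.2],[[0,0,-110],[0.058,-0.191,0],0.2],[[0,0,-126],[0.058,-0.191,0],0.2],[[0,0,-126],[0.058,-0.191,0],0.2],[[0,0,-126],[0.058,-0.191,0],0.2]]'
python3 - <<'E'
from h import *
for n in('scene','side'):
    im,d=grab(n,n+'1')
    c=im[140:340,150:350] if n=='scene' else im[170:350,170:410]
    cv2.imwrite(f'pics/{n}1c.png',cv2.resize(c[:,:,::-1],None,fx=3,fy=3,interpolation=cv2.INTER_CUBIC))
E
```

```text
clock: 1.6
position: [426.9, -190.0, 14.8]
ee_rot: [0.461, 0.621, -0.509, -0.378]
contact_force: [1.1, 1.1, 0.2]
gripper_width: 51.0
```

View pics/scene1c.png

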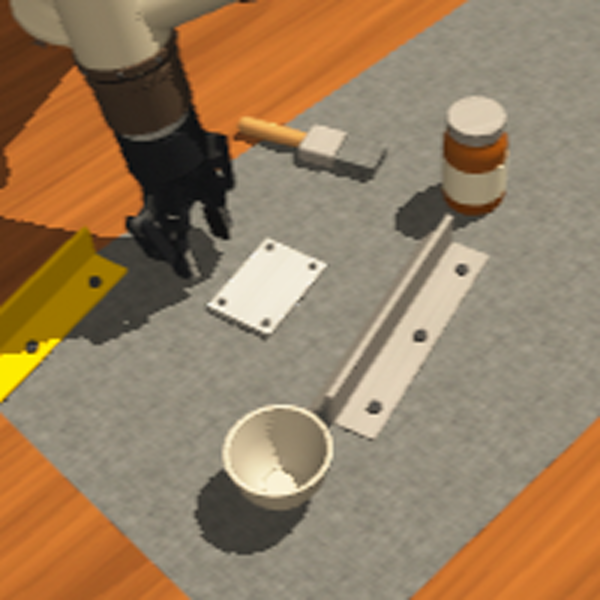

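View pics/side1c.png

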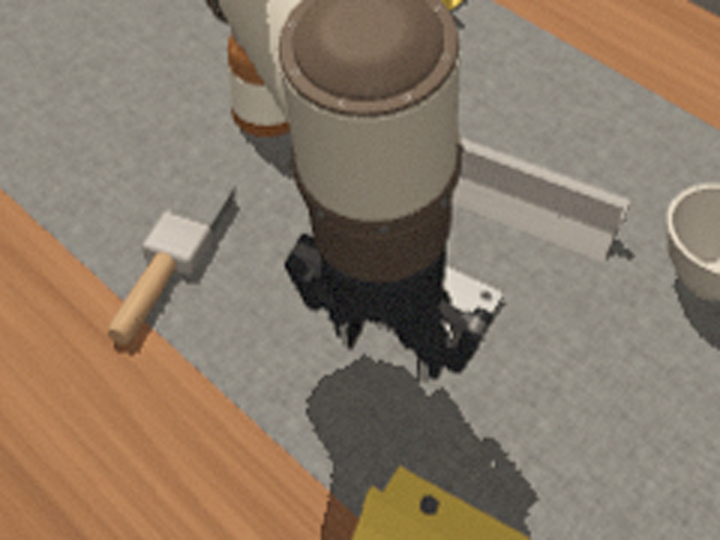

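The fingers (scene crop 185,265 and 225,235) stand behind the plate's near edge. Everything looks clear. Next I'll touch down gently to find the true tip height.

```bash
python3 -m creep '[[[0,0,-4],[0,0,0],0.2],[[0,0,-8],[0,0,0],0.2],[[0,0,-10],[0,0,0],0.2],[[0,0,-11],[0,0,0],0.2],[[0,0,-11],[0,0,0],0.2]]'
```

```text
clock: 2.12
position: [427.0, -189.9, 4.3]
ee_rot: [0.461, 0.621, -0.508, -0.378]
contact_force: [-0.1, 0.1, -0.6]
gripper_width: 51.3
```

```bash
python3 -m creep '[[[0,0,-2],[0,0,0],0.2],[[0,0,-2],[0,0,0],0.2]]'; python3 -m creep '[[[0,0,-1.5],[0,0,0],0.2],[[0,0,-1.5],[0,0,0],0.2]]'; python3 -m creep '[[[0,0,-1.5],[0,0,0],0.2],[[0,0,-1.5],[0,0,0],0.2]]'
```

```text
clock: 2.28
position: [426.9, -190.0, 2.2]
ee_rot: [0.461, 0.621, -0.508, -0.378]
contact_force: [-0.8, 0.4, 0.3]
gripper_width: 51.5
clock: 2.45
position: [426.9, -190.0, 0.6]
ee_rot: [0.461, 0.621, -0.508, -0.378]
contact_force: [0.2, 0.5, 0.3]
gripper_width: 51.4
clock: 2.62
position: [426.9, -190.0, -0.9]
ee_rot: [0.461, 0.621, -0.508, -0.378]
contact_force: [0.4, 0.0, -0.2]
gripper_width: 51.1
```

```bash
python3 -m creep '[[[0,0,-1.5],[0,0,0],0.2],[[0,0,-1.5],[0,0,0],0.2]]'; python3 -m creep '[[[0,0,-1],[0,0,0],0.2],[[0,0,-1],[0,0,0],0.2]]'; python3 -m creep '[[[0,0,-1],[0,0,0],0.2],[[0,0,-1],[0,0,0],0.2]]'
```

```text
clock: 2.78
position: [427.1, -190.0, -1.8]
ee_rot: [0.462, 0.622, -0.508, -0.377]
contact_force: [-2.0, 0.1, 5.0]
gripper_width: 51.2
clock: 2.95
position: [427.2, -190.0, -2.0]
ee_rot: [0.462, 0.622, -0.508, -0.377]
contact_force: [-4.0, 0.7, 13.3]
gripper_width: 51.1
clock: 3.12
position: [427.2, -190.0, -2.2]
ee_rot: [0.462, 0.622, -0.508, -0.377]
contact_force: [-5.9, 1.9, 22.8]
gripper_width: 51.3
```

```bash
python3 -m creep '[[[0,0,2.5],[-0.035,0.115,0],0.2],[[0,0,2.5],[-0.035,0.115,0],0.2],[[3.8,1.2,2.5],[-0.035,0.115,0],0.2],[[7.7,2.3,2.5],[-0.035,0.115,0],0.2],[[11.5,3.5,2.5],[-0.035,0.115,0],0.2],[[14.4,4.3,2.5],[-0.035,0.115,0],0.2],[[17.2,5.2,2.5],[-0.035,0.115,0],0.2],[[20.1,6.1,2.5],[-0.035,0.115,0],0.2],[[23,6.9,2.5],[-0.035,0.115,0],0.2],[[25.8,7.8,2.5],[-0.035,0.115,0],0.2]]'
```

```text
clock: 3.95
position: [452.7, -182.1, -1.9]
ee_rot: [0.438, 0.59, -0.545, -0.405]
contact_force: [-1.7, -0.3, -0.5]
gripper_width: 51.3
```

```bash
python3 -m creep '[[[3.8,1.2,0],[0,0,0],0.2],[[7.7,2.3,0],[0,0,0],0.2],[[11.5,3.5,0],[0,0,0],0.2],[[15.3,4.6,0],[0,0,0],0.2],[[19.1,5.8,0],[0,0,0],0.2],[[23,6.9,0],[0,0,0],0.2],[[26.8,8.1,0],[0,0,0],0.2],[[30.6,9.2,0],[0,0,0],0.2],[[34.5,10.4,0],[0,0,0],0.2],[[38.3,11.6,0],[0,0,0],0.2],[[42.1,12.7,0],[0,0,0],0.2]]'
python3 - <<'E'
from h import *
n='scene'
im,d=grab(n,n+'2')
cv2.imwrite(f'pics/{n}2c.png',cv2.resize(im[140:340,150:350][:,:,::-1],None,fx=3,fy=3,interpolation=cv2.INTER_CUBIC))
E
```

```text
clock: 4.87
position: [495.3, -169.3, -1.7]
ee_rot: [0.438, 0.59, -0.545, -0.405]
contact_force: [0.1, 0.3, -0.5]
gripper_width: 51.2
```

View pics/scene2c.png

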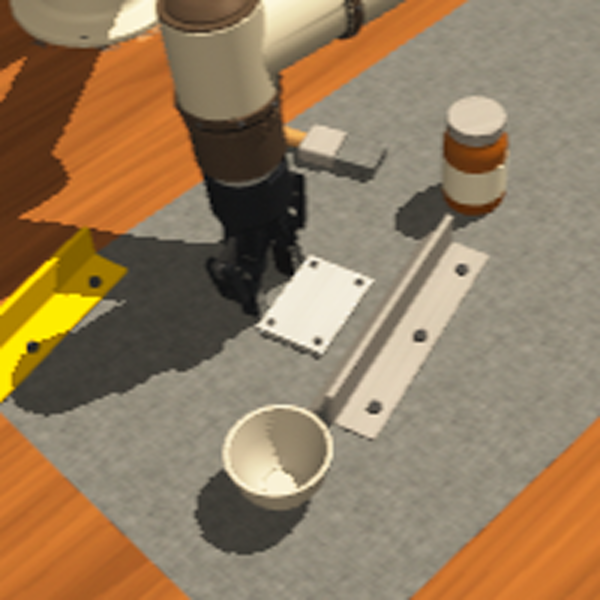

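The plate is being pushed squarely, with its near edge at crop (259,325)–(313,255). I'll measure it to learn the offset from finger to edge.

Run:
```python
from h import *
O=np.array([584.5,-129.5]);ex=np.array([.957,.289]);ey=np.array([-.289,.957])
for u,v in [(313,255),(373,280),(320,354),(259,325)]:
    p=plane('scene',150+u/3,140+v/3,8)[:2]-O; print(p@ex,p@ey)
p=np.array([495.3,-169.3])-O; print('tcp',p@ex,p@ey)
```

```text
-80.4292688759221 41.50145191145091
-13.344219668965918 39.65253089898078
-14.956363560917461 -60.28714401708852
-82.3035313195754 -56.48222647144428
tcp -96.86659999999999 -12.309800000000017
```

```bash
python3 -m creep '[[[3.8,1.2,0],[0,0,0],0.2],[[7.7,2.3,0],[0,0,0],0.2],[[11.5,3.5,0],[0,0,0],0.2],[[14.4,4.3,0],[0,0,0],0.2],[[17.2,5.2,0],[0,0,0],0.2],[[20.1,6.1,0],[0,0,0],0.2],[[23,6.9,0],[0,0,0],0.2],[[25.8,7.8,0],[0,0,0],0.2],[[28.7,8.7,0],[0,0,0],0.2]]'; python3 -m creep '[[[2.9,0.9,0],[0,0,0],0.2],[[5.7,1.7,0],[0,0,0],0.2],[[8.6,2.6,0],[0,0,0],0.2],[[11.5,3.5,0],[0,0,0],0.2]]'
python3 - <<'E'
from h import *
for n in('scene','side'):
    im,d=grab(n,n+'3')
    c=im[140:340,150:350] if n=='scene' else im[170:350,170:410]
    cv2.imwrite(f'pics/{n}3c.png',cv2.resize(c[:,:,::-1],None,fx=3,fy=3,interpolation=cv2.INTER_CUBIC))
E
```

```text
clock: 5.67
position: [523.8, -160.7, -1.8]
ee_rot: [0.438, 0.59, -0.545, -0.405]
contact_force: [-0.7, -0.2, -0.4]
gripper_width: 51.3
clock: 6.0
position: [535.3, -157.2, -1.8]
ee_rot: [0.438, 0.59, -0.545, -0.405]
contact_force: [-1.6, -0.8, -1.2]
gripper_width: 51.4
```

View pics/scene3c.png

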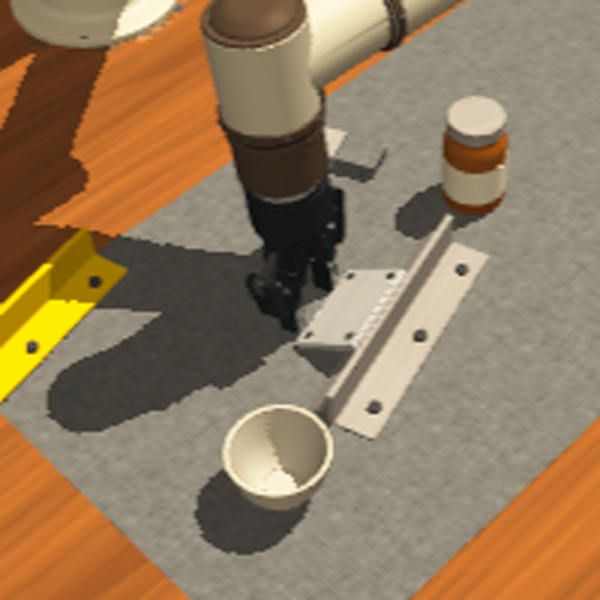

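The plate is riding up the slope (crop 350,310) with only about 2 N of push. I'll continue.

```bash
python3 -m creep '[[[2.9,0.9,0],[0,0,0],0.2],[[5.7,1.7,0],[0,0,0],0.2],[[8.6,2.6,0],[0,0,0],0.2],[[11.5,3.5,0],[0,0,0],0.2],[[14.4,4.3,0],[0,0,0],0.2],[[17.2,5.2,0],[0,0,0],0.2],[[19.1,5.8,0],[0,0,0],0.2]]'; python3 -m creep '[[[1.9,0.6,0],[0,0,0],0.2],[[3.8,1.2,0],[0,0,0],0.2],[[5.7,1.7,0],[0,0,0],0.2],[[7.7,2.3,0],[0,0,0],0.2]]'
python3 - <<'E'
from h import *
for n in('scene','side'):
    im,d=grab(n,n+'4')
    c=im[140:340,150:350] if n=='scene' else im[170:350,170:410]
    cv2.imwrite(f'pics/{n}4c.png',cv2.resize(c[:,:,::-1],None,fx=3,fy=3,interpolation=cv2.INTER_CUBIC))
E
```

```text
clock: 6.68
position: [554.8, -151.3, -1.6]
ee_rot: [0.438, 0.59, -0.545, -0.404]
contact_force: [-0.8, -0.7, -1.0]
gripper_width: 51.2
clock: 7.02
position: [561.9, -149.2, -1.7]
ee_rot: [0.438, 0.59, -0.545, -0.405]
contact_force: [-1.2, 0.6, 1.4]
gripper_width: 51.0
```

View pics/scene4c.png

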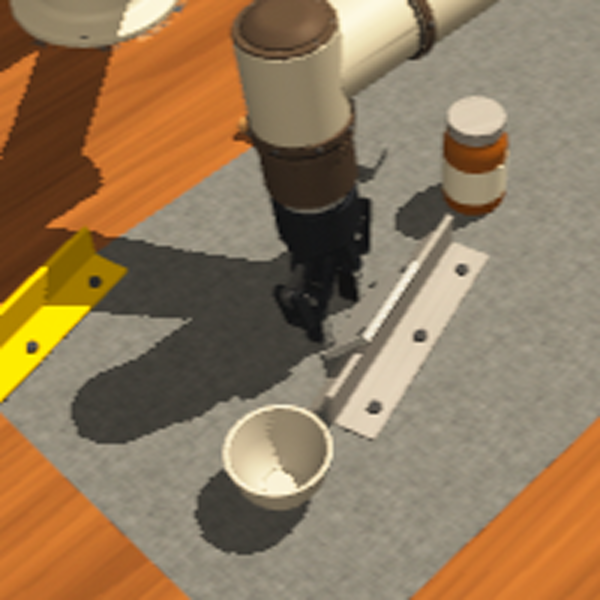

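View pics/side4c.png

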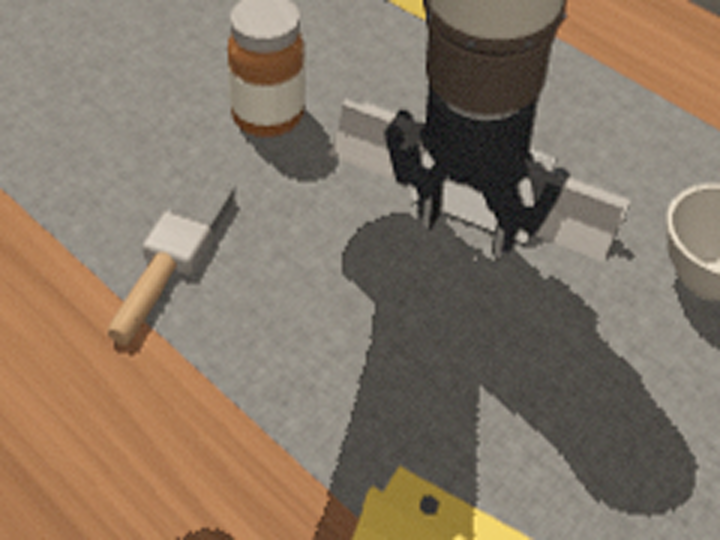

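It leans on the crest now. About 6 mm more brings the lower edge to the foot.

```bash
python3 -m creep '[[[1.9,0.6,0],[0,0,0],0.2],[[3.8,1.2,0],[0,0,0],0.2],[[5.3,1.6,0],[0,0,0],0.2],[[5.3,1.6,0],[0,0,0],0.2]]'; python3 -m creep '[[[1,0.3,0],[0,0,0],0.2],[[1.9,0.6,0],[0,0,0],0.2],[[1.9,0.6,0],[0,0,0],0.2]]'
python3 - <<'E'
from h import *
im,d=grab('scene','scene5')
cv2.imwrite('pics/scene5c.png',cv2.resize(im[200:290,220:320][:,:,::-1],None,fx=6,fy=6,interpolation=cv2.INTER_CUBIC))
E
```

```text
clock: 7.45
position: [567.6, -147.5, -1.6]
ee_rot: [0.438, 0.59, -0.545, -0.404]
contact_force: [-1.0, -0.5, -0.4]
gripper_width: 51.2
clock: 7.7
position: [569.2, -146.9, -1.7]
ee_rot: [0.438, 0.59, -0.545, -0.405]
contact_force: [-0.0, -0.2, 1.3]
gripper_width: 51.2
```

View pics/scene5c.png

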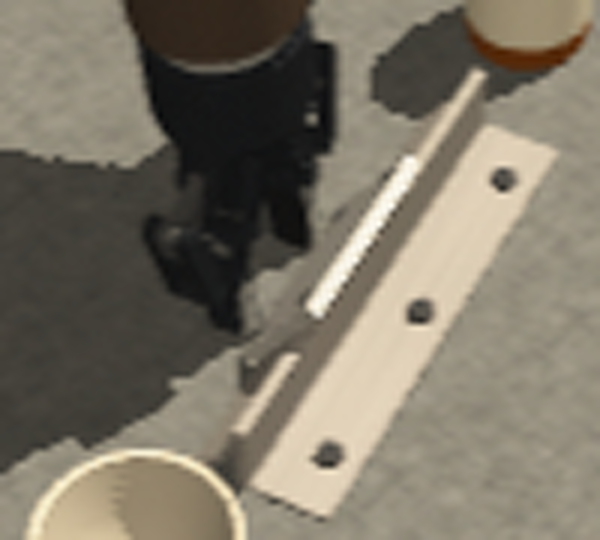

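Run:
```python
from h import *
O=np.array([584.5,-129.5]);ex=np.array([.957,.289]);ey=np.array([-.289,.957])
d=np.load('scene5_d.npy')
for u,v in [(275,248),(278,243.5),(281,239),(284,234.5),(287,230)]:
    for du in(-1,0,1):
        p=unproj('scene',u+du,v,d[int(round(v)),int(round(u+du))]); q=p[:2]-O; print((u+du,v),round(q@ex,1),round(q@ey,1),round(p[2],1))
q=np.array([569.2,-146.9])-O;print(q@ex,q@ey)
```

```text
(274, 248) 34.3 -48.5 66.5
(275, 248) 34.0 -42.6 59.8
(276, 248) 35.1 -39.3 56.6
(277, 243.5) 31.6 -26.8 59.9
(278, 243.5) 32.0 -22.0 54.8
(279, 243.5) 27.4 -8.1 36.9
(280, 239) 32.0 -10.2 61.0
(281, 239) 34.8 -9.8 62.1
(282, 239) 35.5 -5.4 57.8
(283, 234.5) 31.2 8.9 59.1
(284, 234.5) 34.7 8.2 61.8
(285, 234.5) 37.0 9.5 61.6
(286, 230) 32.7 24.0 62.9
(287, 230) 33.5 28.4 58.8
(288, 230) 37.2 27.1 62.1
-19.670699999999957 -12.230100000000018
```

Upper edge is at stop x ≈ 30–37 mm and z ≈ 60 mm, which matches the described 59° lean. I'll retreat and check that it stays.

```bash
python3 -m creep '[[[-3,-1,0],[0,0,0],0.2],[[-7,-2,0],[0,0,0],0.2],[[-14,-4,0],[0,0,0],0.2],[[-25,-8,0],[0,0,0],0.2],[[-35,-11,20],[0,0,0],0.2],[[-35,-11,60],[0,0,0],0.2],[[-35,-11,100],[-0.023,0.077,0],0.2],[[-35,-11,132],[-0.023,0.077,0],0.2],[[-35,-11,132],[-0.023,0.077,0],0.2]]'
python3 - <<'E'
from h import *
for n in('scene','side'):
    im,d=grab(n,n+'6')
    c=im[140:340,150:350] if n=='scene' else im[170:350,170:410]
    cv2.imwrite(f'pics/{n}6c.png',cv2.resize(c[:,:,::-1],None,fx=3,fy=3,interpolation=cv2.INTER_CUBIC))
E
```

```text
clock: 8.5
position: [538.2, -158.8, 137.8]
ee_rot: [0.426, 0.57, -0.566, -0.417]
contact_force: [0.5, 0.2, 1.0]
gripper_width: 51.2
```

View pics/scene6c.png

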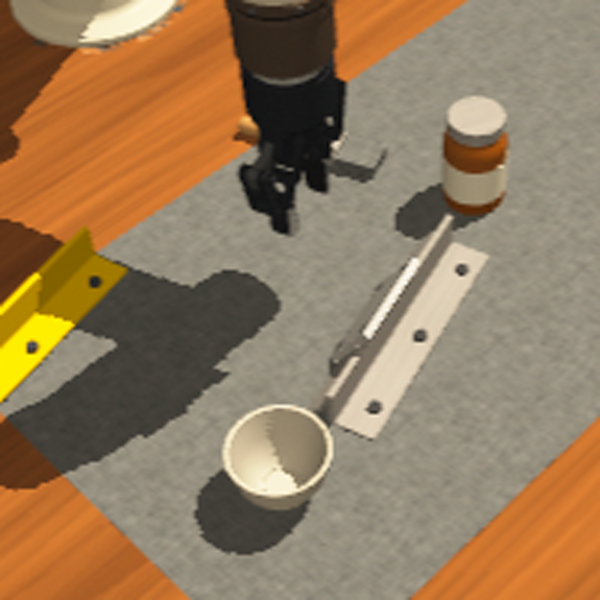

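View pics/side6c.png

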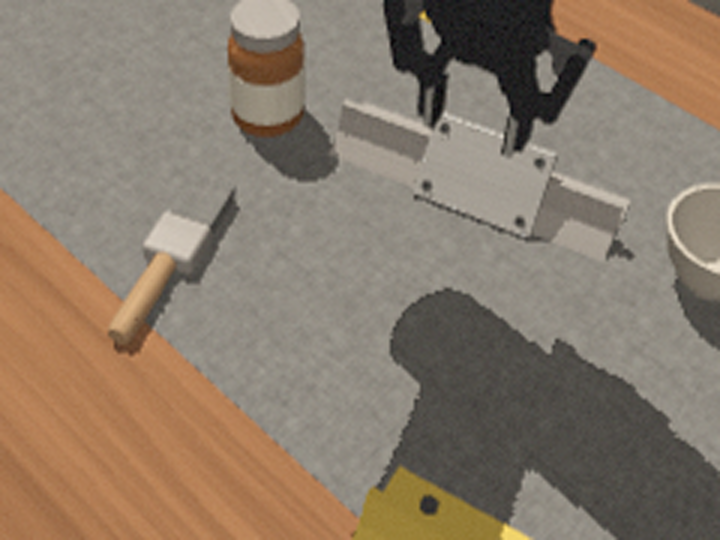

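The plate leans steadily (side crop 485,175) after the fingers left. I'll cross over and come down behind it.

```bash
python3 -m creep '[[[30,10,0],[0,0,0],0.2],[[65,21,0],[0,0,0],0.2],[[100,33,0],[0,0,0],0.2],[[125,41,0],[0,0,0],0.2],[[125,41,0],[0,0,0],0.2],[[125,41,-30],[0,0,0],0.2],[[125,41,-60],[0,0,0],0.2],[[125,41,-84],[0,0,0],0.2],[[125,41,-84],[0,0,0],0.2],[[125,41,-84],[0,0,0],0.2]]'
python3 - <<'E'
from h import *
for n in('scene','side'):
    im,d=grab(n,n+'7')
    c=im[140:340,150:350] if n=='scene' else im[170:350,170:410]
    cv2.imwrite(f'pics/{n}7c.png',cv2.resize(c[:,:,::-1],None,fx=3,fy=3,interpolation=cv2.INTER_CUBIC))
q=arm.read_state()['position'][:2]-np.array([584.5,-129.5]);print(q@[.957,.289],q@[-.289,.957])
E
```

```text
clock: 9.43
position: [656.6, -117.5, 43.8]
ee_rot: [-0.42, -0.566, 0.569, 0.424]
contact_force: [0.1, 0.3, 1.1]
gripper_width: 51.3
75.25034889495141 -10.060242001109126
```

View pics/scene7c.png

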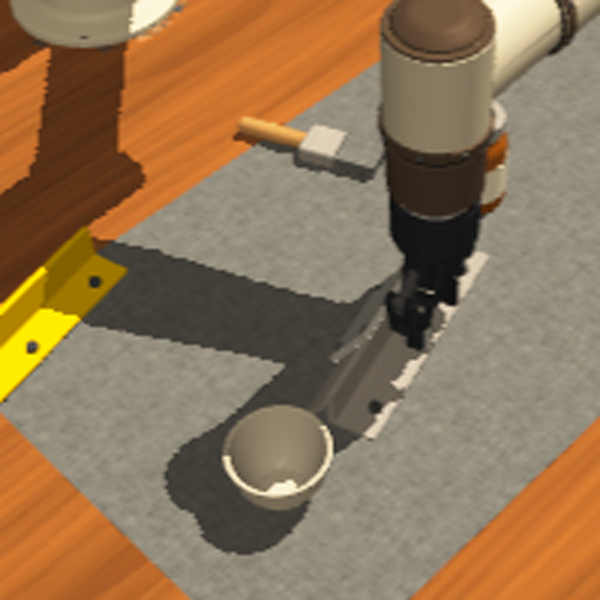

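View pics/side7c.png

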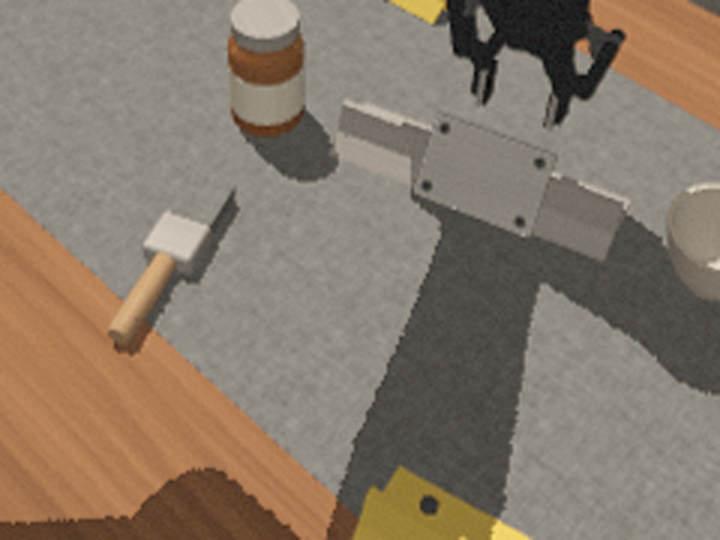

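Both fingertips are behind the plate above the crest, so I'll push back gently.

```bash
python3 -m creep '[[[-3.8,-1.2,0],[0,0,0],0.2],[[-7.7,-2.3,0],[0,0,0],0.2],[[-11.5,-3.5,0],[0,0,0],0.2],[[-15.3,-4.6,0],[0,0,0],0.2],[[-19.1,-5.8,0],[0,0,0],0.2],[[-22,-6.6,0],[0,0,0],0.2],[[-24.9,-7.5,0],[0,0,0],0.2],[[-27.8,-8.4,0],[0,0,0],0.2],[[-30.6,-9.2,0],[0,0,0],0.2],[[-33.5,-10.1,0],[0,0,0],0.2],[[-36.4,-11,0],[0,0,0],0.2]]'
python3 - <<'E'
from h import *
for n in('scene','side'):
    im,d=grab(n,n+'8')
    c=im[140:340,150:350] if n=='scene' else im[170:350,170:410]
    cv2.imwrite(f'pics/{n}8c.png',cv2.resize(c[:,:,::-1],None,fx=3,fy=3,interpolation=cv2.INTER_CUBIC))
q=arm.read_state()['position'][:2]-np.array([584.5,-129.5]);print(q@[.957,.289],q@[-.289,.957])
E
```

```text
clock: 10.45
position: [622.6, -128.0, 46.3]
ee_rot: [-0.421, -0.567, 0.568, 0.422]
contact_force: [0.9, -0.4, -0.6]
gripper_width: 51.1
36.406802889622405 -9.543425450494745
```

View pics/side8c.png

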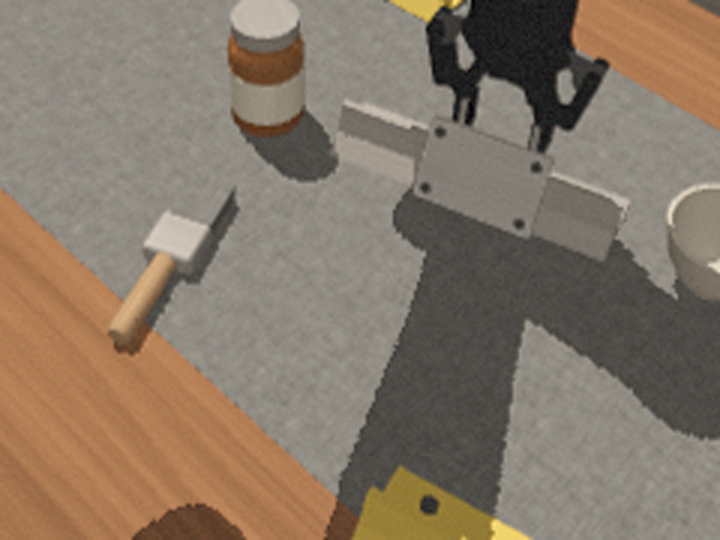

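View pics/scene8c.png

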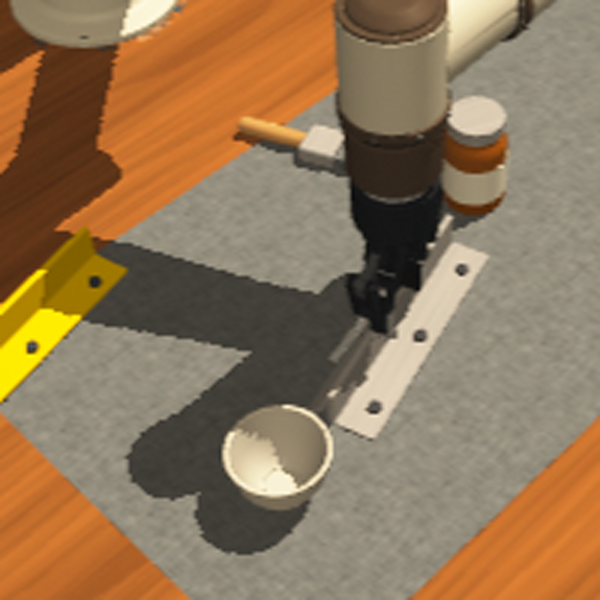

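The plate is being raised off the crest with little force, so I'll keep going.

```bash
python3 -m creep '[[[-2.4,-0.7,0],[0,0,0],0.2],[[-4.8,-1.4,0],[0,0,0],0.2],[[-7.2,-2.2,0],[0,0,0],0.2],[[-9.6,-2.9,0],[0,0,0],0.2],[[-12,-3.6,0],[0,0,0],0.2],[[-14.4,-4.3,0],[0,0,0],0.2],[[-16.8,-5,0],[0,0,0],0.2],[[-19.1,-5.8,0],[0,0,0],0.2]]'
python3 - <<'E'
from h import *
for n in('scene','side'):
    im,d=grab(n,n+'9')
    c=im[140:340,150:350] if n=='scene' else im[170:350,170:410]
    cv2.imwrite(f'pics/{n}9c.png',cv2.resize(c[:,:,::-1],None,fx=3,fy=3,interpolation=cv2.INTER_CUBIC))
q=arm.read_state()['position'][:2]-np.array([584.5,-129.5]);print(q@[.957,.289],q@[-.289,.957])
E
```

```text
clock: 11.22
position: [603.2, -133.9, 46.3]
ee_rot: [-0.421, -0.567, 0.568, 0.422]
contact_force: [0.3, -0.7, 0.1]
gripper_width: 51.4
16.49483376569275 -9.586366429875872
```

View pics/side9c.png

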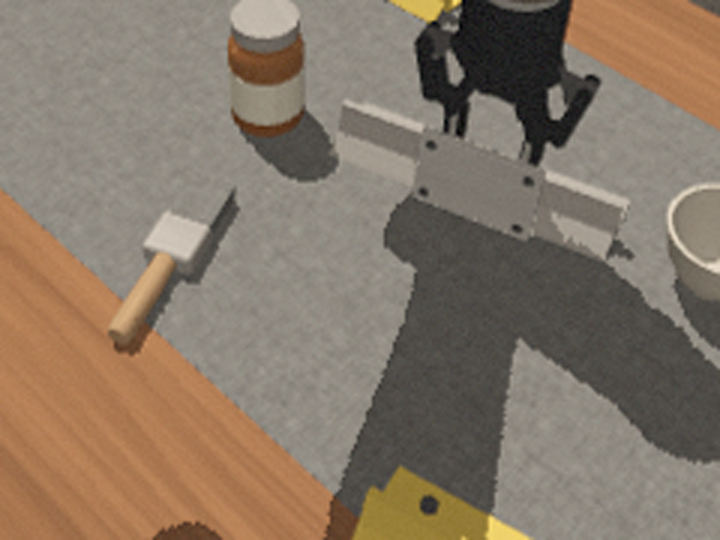

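View pics/scene9c.png

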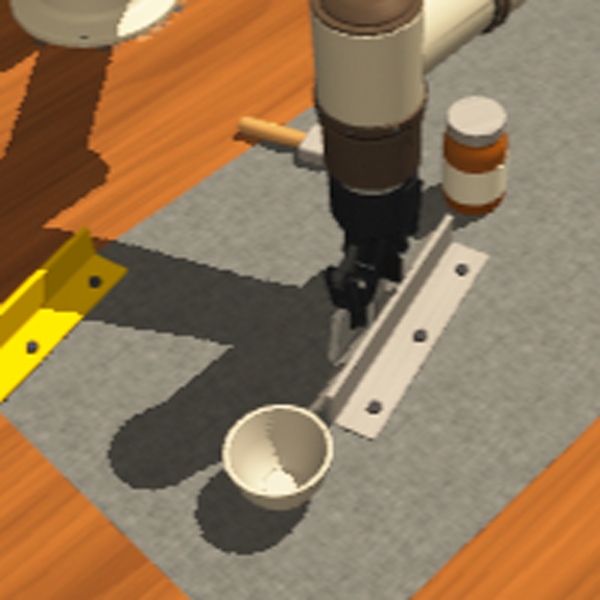

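The plate is near upright (scene crop 340,335). I'll push past the balance point.

```bash
python3 -m creep '[[[-2.4,-0.7,0],[0,0,0],0.2],[[-4.8,-1.4,0],[0,0,0],0.2],[[-7.2,-2.2,0],[0,0,0],0.2],[[-9.6,-2.9,0],[0,0,0],0.2],[[-12,-3.6,0],[0,0,0],0.2],[[-14.4,-4.3,0],[0,0,0],0.2],[[-16.8,-5,0],[0,0,0],0.2],[[-19.1,-5.8,0],[0,0,0],0.2],[[-19.1,-5.8,0],[0,0,0],0.2]]'
python3 - <<'E'
from h import *
for n in('scene','side'):
    im,d=grab(n,n+'10')
    c=im[140:340,150:350] if n=='scene' else im[170:350,170:410]
    cv2.imwrite(f'pics/{n}10c.png',cv2.resize(c[:,:,::-1],None,fx=3,fy=3,interpolation=cv2.INTER_CUBIC))
q=arm.read_state()['position'][:2]-np.array([584.5,-129.5]);print(q@[.957,.289],q@[-.289,.957])
E
```

```text
clock: 12.07
position: [583.9, -139.7, 46.3]
ee_rot: [-0.421, -0.567, 0.568, 0.422]
contact_force: [-0.4, -0.2, -0.2]
gripper_width: 51.6
-2.9596924887836917 -9.670287439077335
```

View pics/side10c.png

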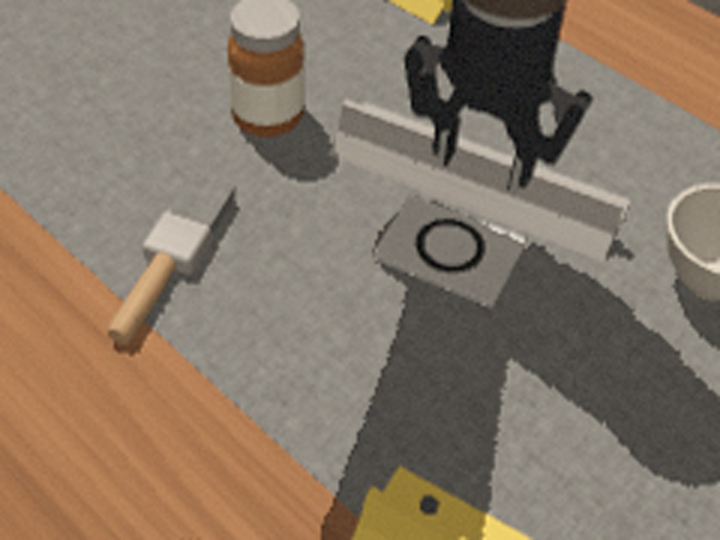

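View pics/scene10c.png

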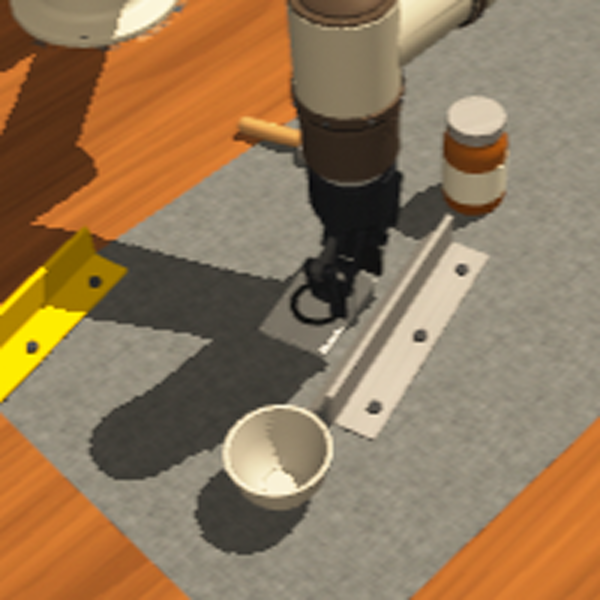

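The plate has fallen over with the gasket ring up (side crop 450,245). I'll raise the arm clear and verify.

```bash
python3 -m creep '[[[0,0,30],[0,0,0],0.2],[[0,0,70],[0,0,0],0.2],[[0,0,110],[0,0,0],0.2],[[0,0,150],[0,0,0],0.2],[[0,0,160],[0,0,0],0.2],[[0,0,160],[0,0,0],0.2],[[0,0,160],[0,0,0],0.2],[[0,0,160],[0,0,0],0.2]]'
python3 - <<'E'
from h import *
for n in('scene','side'):
    im,d=grab(n,n+'11')
    c=im[140:340,150:350] if n=='scene' else im[170:350,170:410]
    cv2.imwrite(f'pics/{n}11c.png',cv2.resize(c[:,:,::-1],None,fx=3,fy=3,interpolation=cv2.INTER_CUBIC))
print(arm.read_state()['contact_force'])
E
```

```text
clock: 12.83
position: [583.5, -139.4, 204.7]
ee_rot: [-0.421, -0.567, 0.568, 0.423]
contact_force: [-0.2, -0.3, -0.1]
gripper_width: 51.2
[-0.43117122 -0.31919406 -0.92941211]
```

View pics/side11c.png

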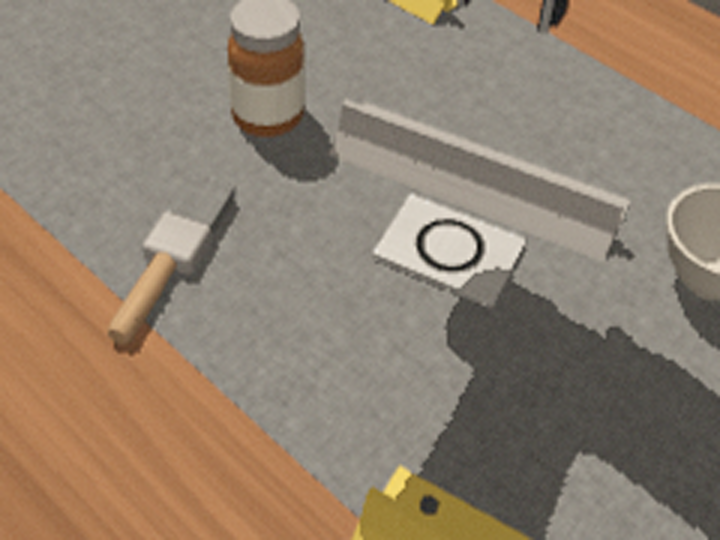

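View pics/scene11c.png

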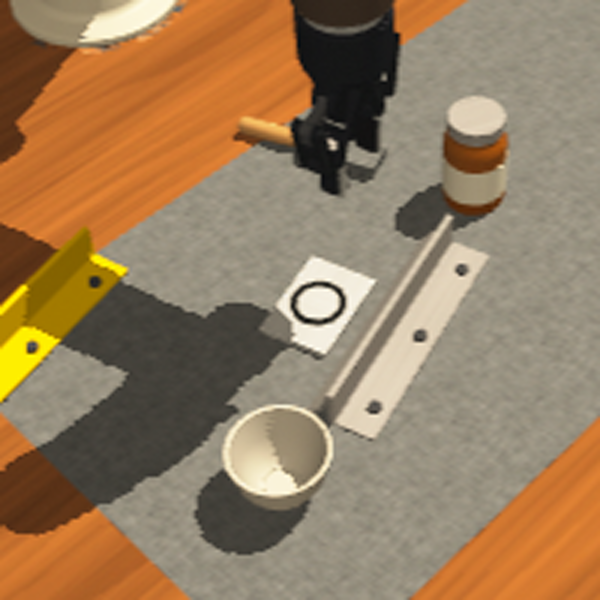

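Gasket is up, and the bowl, jar and brush are at unchanged pixels. Last check before handing in is position and level.

Run:
```python
from h import *
O=np.array([584.5,-129.5]);ex=np.array([.957,.289]);ey=np.array([-.289,.957])
for n,l in(('scene',[(150+u/3,140+v/3) for u,v in [(313,256),(376,281),(323,355),(260,325)]]),('side',[(170+u/3,170+v/3) for u,v in [(412,194),(526,241),(491,306),(375,252)]])):
    P=np.array([plane(n,u,v,8)[:2]-O for u,v in l]);print(n,np.c_[P@ex,P@ey].round(1).tolist(),'mid',(P@ex).mean().round(1),(P@ey).mean().round(1))
    d=np.load(n+'11_d.npy'); c=np.mean(l,0); m=np.zeros(d.shape,np.uint8); cv2.fillPoly(m,[(c+(np.array(l)-c)*.8).round().astype(int)],1)
    v,u=np.nonzero(m); Q=np.array([unproj(n,a,b,d[b,a]) for a,b in zip(u,v)])
    f=np.linalg.lstsq(np.c_[Q[:,:2]-Q[:,:2].mean(0),np.ones(len(Q))],Q[:,2],rcond=None)[0];print('slope,z',f)
    df=np.abs(np.load(n+'11.npy').astype(int)-np.load(n+'0.npy'))
s=arm.read_state();print(s['clock'])
arm.job_done()
```

```text
scene [[-79.8, 40.4], [-10.2, 39.8], [-11.9, -60.0], [-81.5, -56.1]] mid -45.9 -9.0
slope,z [ 1.13530232 -0.38982514 14.92503   ]
side [[-15.9, 38.5], [-18.2, -59.6], [-88.9, -58.8], [-83.9, 38.6]] mid -51.7 -10.3
slope,z [-0.92960743 -0.39915121  9.42696016]
12.9333
the job is handed in; nothing more can be done
```

The cover plate is turned over, lying in front of the grey steel stop with its gasket side up. I handed the job in at about 13 s. The yellow look-alikes were left alone.

I pushed the plate up the stop with the two half-open fingers until it leaned there. Its upper edge measured about 60 mm high and 30–37 mm along stop x, matching the stated 59° lean. I then pushed its raised edge back from behind until it toppled. The largest force read during contact with the plate was about 2 N.

**Last checks:**
- **Gasket side:** the ring is clearly visible on top in both views.
- **Position:** the plate's middle is 46–52 mm in front of the foot line and 9–10 mm off the stop's middle, both within limits. The two views differ by 6 mm.
- **Flatness:** corners taken at 8 mm height give a rectangle of about 70 x 100 mm in both views, consistent with lying flat.
- **Bystanders:** the bowl, jar and brush showed no visible shift in the pictures; I did not measure them again.
- **Robot:** the tool was raised clear to about 205 mm, with about 1 N of noise on the force reading.

**Check that failed:** a plane fit to the depth readings gave steep slopes (about 1.1 and -0.9) in opposite directions in the two views, with fitted heights of 15 and 9 mm. I took that as depth noise, since it contradicts the pictures and corner sizes. It means level within 0.1 rad was judged from the outlines rather than from depth.

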